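Set the filter changer lever to the third click

TASK

Nobody knows which filter is in: with a fingertip, push the filter changer's lever all the way home against its stop bar, then push it back the other way and count the clicks, stopping when it has dropped into the third notch, never going past it. Push gently and never pinch the lever, leave everything else standing where it is, and let go of the lever at the end.

Things in the scene. Friction and masses are not known exactly. Their poses are not given: they have to be found in the camera images.
- changer: filter changer: grey box fixed to the worktop, 80 mm deep (its x), 200 mm long (its y), flat top 62 mm above the worktop. Origin at the centre of its underside. The lever's slot runs along its y on the top. Beware: a fixed computer screen stands upright between it and the robot, in plan from (0.15, 0.07) to (0.42, -0.41), 108 to 450 mm above the worktop: keep the arm clear of it.
- stop_bar (a point): top centre of the home stop: a dark steel bar across the slot, 50 mm long, 12 mm wide, 6 mm high on the changer's top, at its -y end (the right, seen from the front). The other end of the slot has no bar.
- lever (a joint): lever travel, m: 0 in the home notch, growing along the changer's +y, away from the bar. Notches every 0.018, third at 0.054, last 0.090. Ridges half-way between: the push rises to about 8 N some 5 mm before the ridge, then fades; past it the lever springs on 9 mm, off the finger, into the next notch and stays. Below 0 a buffer, 4 N/mm, hard stop at -0.006. Starts in notch 1 or 2.
- lever_paddle (a point): centre of the lever's upright black paddle: 30 mm wide (changer x), 12 mm thick (along the slot), 34 mm tall; this point is 31 mm, the paddle's top edge 48 mm, above the changer's top. Below the paddle a low steel foot, 36 mm long along the slot, rises 5 mm above the changer's top. At home the paddle stands at y = -35 mm in the changer's frame.
- vial_3: a small glass sample vial with a blue screw cap, 24 mm wide, 72 mm tall, behind the changer; loose, not to be disturbed. Origin at the centre of its underside
- petri_dish: a flat lidded petri dish, 54 mm across, 14 mm tall, behind the changer; loose, not to be disturbed. Origin at the centre of its underside
- beaker: an empty glass beaker, 54 mm across, 70 mm tall, behind the changer; loose, not to be disturbed. Origin at the centre of its underside
- vial_8: a small glass sample vial with a blue screw cap, 24 mm wide, 72 mm tall, at the far (left) end of the changer; loose, not to be disturbed. Origin at the centre of its underside
- amber_bottle: a brown glass bottle with a black cap, 65 mm across, 128 mm tall, beyond the changer's home (right) end; loose, not to be disturbed. Origin at the centre of its underside

How it is judged:
On the way:
1. the lever is pushed fully home (within 4 mm of the home notch or against its buffer) (value of joint lever below 0.004 m), for 0.2 s.
At the end, for the whole second after the job is handed in: After having been home, the lever rests in the third notch (54 mm from home, within 3.5 mm), at rest and let go; the two vials, dish, beaker and bottle stand upright within 20 mm of where they were (value of joint lever between 0.0505 and 0.0575 m and velocity of joint lever between -0.005 and 0.005 m/s and distance of each of vial_3, petri_dish, beaker, vial_8, amber_bottle from where it was at the start of the episode below 0.02 m and angle between each of vial_3, petri_dish, beaker, vial_8, amber_bottle's own z axis and vertical below 0.2 rad); the robot touches nothing.
It fails at once if the lever is pushed past the third notch, over the ridge toward the fourth (value of joint lever above 0.062 m).
It fails at once if the lever is pinched or forced (more than 25 N from the fingers) (contact force between the fingers and lever above 25 N).
It fails at once if one of the loose bystanders is pushed, lifted or knocked over (distance of any of vial_3, petri_dish, beaker, vial_8, amber_bottle from where it was at the start of the episode above 0.02 m or angle between any of vial_3, petri_dish, beaker, vial_8, amber_bottle's own z axis and vertical above 0.4 rad).
It also fails if it takes over 64 s, if anything falls off the work surface, if the arm or the gripper's body presses on something with over 40 N, if the wrist force passes 120 N, or if a joint passes its speed limit or range.

ROBOT

A 6-joint arm with a two-finger parallel gripper is mounted at the origin on the work surface; the furniture and walls round the work are solid. World frame = base frame: x ahead of the robot, y to its left, z up, the work surface at z = 0. Lengths are in m, angles in rad, forces in N, time in s.
With the tool pointing down it reaches from about 0.25 to 0.725 m from the base axis. Payload 4 kg.
Tool frame: the origin (TCP) lies between the finger pads; the fingertips stand 14 mm ahead of it and the grasp point (between the pads) lies 5 mm behind it; z points along the fingers, y is the line along which they close (so a half turn about z gives the same grasp; the last joint's range is limited). The gripper opens to 85 mm and grips with 20 to 120 N. Pads are 22 mm wide; open, the fingers measure 114 mm over their backs; the gripper's body (76 mm by 85 mm) begins 54 mm behind the grasp point. The pads swing forward as they close: fully open they stand 13 mm farther back than shut.
Start: joints at [1.271, 0.241, 0.005, 1.335, 0, 1.571], TCP at [0.148, 0.478, 0.245] pointing down, gripper open.
Joint ranges: [-2.72, 2.72], [-1.05, 1.87], [-1.09, 1.28], [-1.99, 2.15], [-1.42, 1.44], [-3.14, 3.14]. Speed limits (rad/s): [2.79, 2.79, 3.14, 3.14, 3.14, 3.14].

INTERFACE

Orientations are given as a unit quaternion [w, x, y, z].
In Python, from station import state, cams, env, models gives the robot as it stands.
- The arm moves only by the tool servo_tool, never from a script. Its argument "deltas" is a list of rows, each an object of numbers: "rx", "ry", "rz": the turn, a rotation vector about the world's x, y, z in rad; "tx", "ty", "tz": the shift along the world's x, y, z in mm; "gripper": the gripper's target within -1 to 1 (fully open at 1, half-way at 0, shut at -1). In form: [{"rx": .., "ry": .., "rz": .., "tx": .., "ty": .., "tz": .., "gripper": ..}, ...]. A call has 1 to 5 rows; each row shifts and turns the commanded pose from where the row before left it; what a row does not reach is not made up. A row lasts 1/12 s, in which the tool goes at most 41.7 mm and 7.16 degrees, less where a joint would pass 70% of its speed; a pose out of reach is approached as far as the arm can. A call is refused whole if a number of a shift passes 41.7 or a number of a turn 0.125, either way. A call with a gripper value outside its range is refused whole. The fingers move at their own pace and stop on an object; the grip force is fixed at half the most. Time passes only in rows, so rows that do not move let the fingers close. It gives the time, the measured TCP pose, the force, the opening and the grip force at its end, in the units of the state.
- state(): the state, without advancing time (a new reading comes with each control period).
- cams.read_camera(name): name is "side" or "top" or "wrist"; returns (picture, depth): 480x640x3 uint8, red, green, blue; 480x640 float32, m along the optical axis (not along the pixel's ray), 0 where there is no reading.
- cams.camera_info(name): a dict with "vertical_fov" (degrees; the focal length in pixels is half the picture's height over the tangent of half this angle, whatever the lens; pixels are square), "cx", "cy" (the principal point, pixels), "k1" (the pictures are not rectified: a ray, as slopes to the right and down, at radius r is drawn at 1 + k1 r^2 times it, then the intrinsics apply), "xyz" and "orientation" of the camera in the world. Camera axes: x right, y down, z forward; pixel columns grow to the right and rows downward; lengths in m; the calibration is good to about 2 mm. A picture is of the moment at which its call begins: read the wrist's pose just before it. camera_info takes no time and is no camera call; for the wrist camera it gives the pose at the moment of the call.
- env.hand_in(): hands the job in; it is judged then, once.
Trained networks look in the newest picture that a camera, given by its name, has taken for a name from the list of things; names that differ only in an ending like _2 or _b are one class to them, and where a whole thing is asked for, a point or a joint stands for the part that bears it (a point fixed in the world has none). Each returns a list of dicts, best first, with "confidence" (0 to 1); they miss things now and then, are a little off and sometimes report something else, mostly with a low value. They report only what shows in the picture. A call takes as long as a camera call.
- models.silhouettes(target, camera): "mask" (480x640 bool, what is visible of it) and "extent" ([left, top, width, height] in pixels, round what is visible of it).
The state is a dict: "t": time; "joint_positions": joint angles; "qvel": joint speeds; "joint_efforts": joint torques, N m; "ee_pos": TCP position; "orientation": TCP orientation; "contact_force": force on the tool from outside, world axes, zero at the start; "ft_torque": the same for the moment, N m; "finger_gap": finger opening in m; "finger_force": force on a finger pad.
Only numpy, scipy, OpenCV 4.12 (cv2) and the standard library are available. Lean on these libraries where they do the work, as an engineer would, in place of code of your own. Each camera call takes 0.05 s, during which the arm holds its last target. There are 200 camera calls.

## Working session

There is one attempt and no reset: what is moved stays moved. The work goes in short steps, Python scripts to look and compute and a tool call to move; the robot and the scene stay as the last step left them, time stands still between calls to the robot, and variables do not carry over. Pictures are saved under pics/ and viewed, at most 10 in all, crops included, and the job is handed in when it is done.

Besides the shell and the picture viewer there is one more tool, called after "Call:" as name(argument=value, ...) on one line, values as JSON. servo_tool: Moves the arm, as the interface text tells. Its arguments: {"type":"object","properties":{"deltas":{"type":"array","items":{"type":"object","properties":{"rx":{"type":"number"},"ry":{"type":"number"},"rz":{"type":"number"},"tx":{"type":"number"},"ty":{"type":"number"},"tz":{"type":"number"},"gripper":{"type":"number"}}}}},"required":["deltas"]}

```bash
mkdir -p pics
cat > h.py <<'E'
import numpy as np, cv2
from station import state, cams, env, models
from scipy.spatial.transform import Rotation as R
def rot(ci):
    o=np.array(ci["orientation"],float)
    return o if o.shape==(3,3) else R.from_quat(o[[1,2,3,0]]).as_matrix()
def cloud(name):
    ci=cams.camera_info(name); im,d=cams.read_camera(name)
    f=240/np.tan(np.radians(ci["vertical_fov"])/2)
    K=np.array([[f,0,ci["cx"]],[0,f,ci["cy"]],[0,0,1]])
    v,u=np.mgrid[:480,:640]
    p=cv2.undistortPoints(np.stack([u,v],-1).reshape(-1,1,2).astype(float),K,np.array([ci["k1"],0,0,0])).reshape(480,640,2)
    P=np.dstack([p*d[...,None],d])@rot(ci).T+np.array(ci["xyz"])
    P[d==0]=np.nan
    return im,d,P
E
python3 - <<'E'
from h import *
np.set_printoptions(precision=4,suppress=True)
ims=[]
for c in ("top","side"):
    im,d,P=cloud(c); ims.append(im); print(c,cams.camera_info(c))
    np.save(c+".npy",P)
    for n in ("changer","lever_paddle","lever","stop_bar","vial_3","petri_dish","beaker","amber_bottle"):
        for r in models.silhouettes(n,c)[:2]:
            m=r["mask"]; q=P[m]; q=q[~np.isnan(q[:,0])]
            if len(q): print(n,round(r["confidence"],2),r["extent"],"med",np.median(q,0),"lo",np.percentile(q,3,axis=0),"hi",np.percentile(q,97,axis=0))
s=state();print(s)
for c,i in zip(("top","side"),ims): cv2.imwrite(f"pics/{c}0.png",i[...,::-1])
E
```

```text
top {'vertical_fov': 44.87573917866891, 'cx': 322.99834759079374, 'cy': 230.7633147812659, 'k1': -0.015439935512230569, 'xyz': array([0.4175, 0.172 , 0.9313]), 'orientation': array([ 0.0219, -0.7057,  0.708 , -0.0122])}
changer 0.8 [264.3, 187.1, 127.8, 122.0] med [0.437  0.1808 0.0617] lo [0.366  0.1014 0.0519] hi [0.5076 0.2587 0.0697]
lever_paddle 0.8 [325.9, 227.7, 19.7, 23.4] med [0.4484 0.1677 0.069 ] lo [0.4351 0.1523 0.0643] hi [0.4623 0.1809 0.1115]
lever 0.93 [319.7, 224.7, 26.7, 25.5] med [0.4471 0.1677 0.0687] lo [0.4336 0.1526 0.0643] hi [0.462  0.181  0.1115]
stop_bar 0.72 [258.7, 184.4, 130.5, 124.2] med [0.4371 0.1795 0.0616] lo [0.3665 0.1    0.0515] hi [0.5088 0.2588 0.0696]
stop_bar 0.49 [310.5, 165.8, 34.6, 37.0] med [0.5394 0.178  0.0046] lo [ 0.5096  0.1551 -0.0005] hi [0.5576 0.2009 0.0704]
vial_3 0.87 [232.5, 263.1, 22.3, 16.8] med [0.4013 0.3026 0.0705] lo [0.3896 0.2946 0.0032] hi [0.4115 0.3171 0.0741]
vial_3 0.51 [251.0, 224.8, 25.9, 17.5] med [0.4576 0.2698 0.0708] lo [0.4486 0.2606 0.0217] hi [0.468  0.2821 0.0739]
petri_dish 0.72 [268.3, 193.4, 36.4, 31
[... 1437 characters left out ...]
5417 0.1682 0.0483] lo [0.5109 0.1517 0.0074] hi [0.5593 0.2011 0.0704]
amber_bottle 0.62 [287.6, 261.3, 43.8, 84.3] med [0.5697 0.0582 0.0739] lo [0.5398 0.0439 0.0087] hi [0.5862 0.0857 0.1292]
{'t': 0.9, 'joint_positions': array([1.271 , 0.2406, 0.005 , 1.3352, 0.    , 1.5708]), 'qvel': array([ 0.0009, -0.0009,  0.0004,  0.0017,  0.0008, -0.0002]), 'joint_efforts': array([  0.0005, -37.2195,  25.2693,   0.0011,  -0.    ,   0.    ]), 'ee_pos': array([0.1477, 0.4777, 0.2453]), 'orientation': array([-0.    ,  0.1493,  0.9888,  0.    ]), 'contact_force': array([-0.1967, -0.6336, -0.117 ]), 'ft_torque': array([ 0.0025, -0.0126,  0.0555]), 'finger_force': 0.0, 'finger_gap': 0.08550544092091741}
```

Run:
```python
from h import *
np.set_printoptions(precision=4,suppress=True)
P=np.load("top.npy")
z=P[...,2]
m=(z>.056)&(z<.066)&(P[...,0]>.34)&(P[...,0]<.53)&(P[...,1]>.08)&(P[...,1]<.29)
n,l,s,c=cv2.connectedComponentsWithStats(m.astype(np.uint8)); k=1+s[1:,4].argmax()
q=P[l==k][:,:2]; r=cv2.minAreaRect((q*1000).astype(np.float32)); print(r, cv2.boxPoints(r))
pd=(z>.1)&(z<.118)&(P[...,0]>.36)&(P[...,0]<.51)&(P[...,1]>.09)&(P[...,1]<.27)
q=P[pd]; print(len(q),q.mean(0),cv2.minAreaRect((q[:,:2]*1000).astype(np.float32)))
a=cv2.imread("pics/top0.png")[130:330,210:430]; b=cv2.imread("pics/side0.png")[180:360,220:400]
cv2.imwrite("pics/a.png",np.hstack([cv2.resize(a,(440,400)),cv2.resize(b,(360,400))]))
```

```text
((438.0372314453125, 179.06057739257812), (78.95806884765625, 196.96092224121094), 39.56334686279297) [[344.8768 229.8358]
 [470.3273  77.9945]
 [531.1977 128.2853]
 [405.7472 280.1266]]
175 [0.4483 0.1669 0.1081] ((448.6085205078125, 166.8091278076172), (29.49924087524414, 12.690195083618164), 40.35401916503906)
```

View pics/a.png

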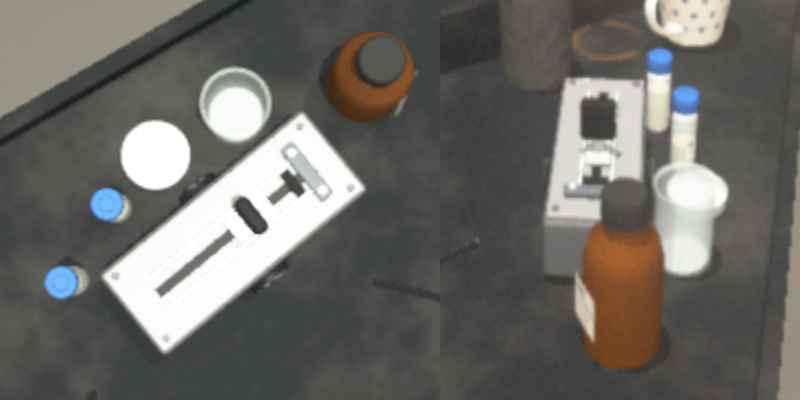

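View pics/top0.png

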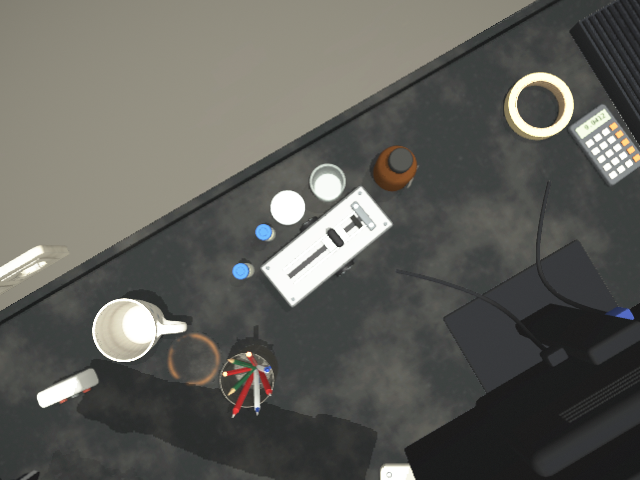

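View pics/side0.png

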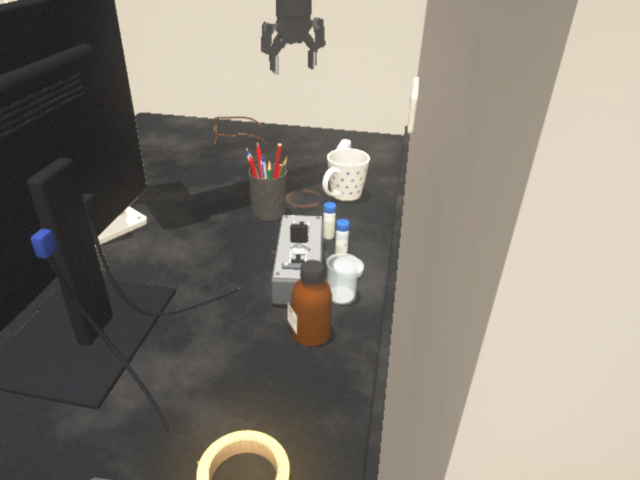

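Call:
servo_tool(deltas=[{"tz":20,"gripper":-1},{"tz":40,"gripper":-1},{"tz":40,"gripper":-1},{"tz":0,"gripper":-1},{"tz":0,"gripper":-1}])

```text
invalid input
```

Run:
```python
from h import *
np.set_printoptions(precision=4,suppress=True)
s=state();print(s['t'],s['joint_positions'],s['ee_pos'],s['contact_force'],s['finger_gap'])
P=np.load("side.npy"); 
for m,n in (((P[...,2]>.13)&(P[...,0]<.45)&(P[...,0]>.0)&(P[...,1]>-.5)&(P[...,1]<.7),'hi'),):
    q=P[m]
    for z0 in np.arange(.13,.75,.06):
        w=q[(q[:,2]>=z0)&(q[:,2]<z0+.06)]
        for y0 in np.arange(-.5,.7,.1):
            v=w[(w[:,1]>=y0)&(w[:,1]<y0+.1)]
            if len(v)>20: print(round(z0,2),round(y0,2),len(v),np.percentile(v[:,0],[5,50,95]))
print(cams.camera_info("wrist"))
```

```text
0.9 [1.271  0.2406 0.005  1.3352 0.     1.5708] [0.1477 0.4777 0.2453] [-0.1967 -0.6336 -0.117 ] 0.08550544092091741
0.13 -0.3 1181 [0.3185 0.3525 0.3735]
0.13 -0.2 2249 [0.3031 0.3374 0.3492]
0.13 -0.1 695 [0.2047 0.2469 0.2734]
0.13 -0.0 793 [0.1583 0.1766 0.1934]
0.13 0.2 134 [0.2135 0.2867 0.2966]
0.13 0.3 21 [0.2074 0.2108 0.2814]
0.13 0.5 83 [0.417  0.4315 0.4396]
0.19 -0.3 1587 [0.3435 0.3547 0.3675]
0.19 -0.2 2970 [0.3076 0.3382 0.3529]
0.19 -0.1 1541 [0.239  0.2621 0.2881]
0.19 -0.0 866 [0.1583 0.176  0.1923]
0.19 0.5 271 [0.2776 0.4288 0.437 ]
0.19 0.6 38 [0.3584 0.374  0.3849]
0.25 -0.3 770 [0.3424 0.3478 0.356 ]
0.25 -0.2 3632 [0.2898 0.3286 0.3452]
0.25 -0.1 1797 [0.2393 0.2627 0.2825]
0.25 -0.0 967 [0.1582 0.176  0.1924]
0.25 0.4 442 [0.1215 0.1397 0.1587]
0.25 0.5 373 [0.1532 0.1709 0.42  ]
0.25 0.6 28 [0.3373 0.3645 0.3883]
0.31 -0.3 44 [0.341  0.3436 0.3464]
0.31 -0.2 3453 [0.2882 0.3149 0.3374]
0.31 -0.1 2047 [0.2395 0.2629 0.2828]
0.31 -0.0 1104 [0.1586 0.1761 0.1926]
0.31 0.4 1191 [0.1258 0.155  0.182 ]
0.31 0.5 326 [0.161  0.1723 0.4258]
0.31 0.6 30 [0.3389 0.365  0.3905]
0.37 -0.2 2779 [0.2575 0.2828 0.3237]
0.37 -0.1 3015 [0.2016 0.239  0.2752]
0.37 -0.0 1348 [0.1589 0.1779 0.1949]
0.37 0.4 437 [0.1382 0.1737 0.1861]
0.37 0.5 26 [0.4005 0.4301 0.4477]
0.43 -0.2 663 [0.2454 0.266  0.2779]
0.43 -0.1 883 [0.2032 0.2343 0.252 ]
0.43 -0.0 94 [0.1723 0.1878 0.196 ]
{'vertical_fov': 69.52818506797996, 'cx': 311.0198853902684, 'cy': 233.55537214674993, 'k1': -0.057562731095149554, 'xyz': array([0.0742, 0.4983, 0.3731]), 'orientation': array([0.1221, 0.7956, 0.5865, 0.0903])}
```

Call:
servo_tool(deltas=[{"rx":0,"ry":0,"rz":0,"tx":0,"ty":0,"tz":20,"gripper":-1},{"rx":0,"ry":0,"rz":0,"tx":0,"ty":0,"tz":30,"gripper":-1},{"rx":0,"ry":0,"rz":0,"tx":20,"ty":-30,"tz":0,"gripper":-1},{"rx":0,"ry":0,"rz":0,"tx":0,"ty":0,"tz":0,"gripper":-1},{"rx":0,"ry":0,"rz":0,"tx":0,"ty":0,"tz":0,"gripper":-1}])

```text
t: 1.32
ee_pos: [0.1682, 0.4471, 0.2959]
orientation: [0.0, 0.15, 0.989, 0.001]
contact_force: [-0.3, -0.4, -1.0]
finger_gap: 0.0257
finger_force: 0.0
```

Run:
```python
from h import *
np.set_printoptions(precision=5,suppress=True)
s=state();print(s['t'],s['joint_positions'],s['ee_pos'],s['orientation'],s['contact_force'],s['finger_gap'])
```

```text
1.3167 [1.21084 0.17881 0.05775 1.44862 0.00008 1.51256] [0.16823 0.44707 0.29591] [0.00008 0.15029 0.98864 0.00055] [-0.34693 -0.40922 -0.97526] 0.025680693589469727
```

Call:
servo_tool(deltas=[{"rx":0.0,"ry":0.12,"rz":0,"tx":20,"ty":-20,"tz":0,"gripper":-1},{"rx":0,"ry":0.12,"rz":0,"tx":20,"ty":-20,"tz":30,"gripper":-1},{"rx":0,"ry":0.0,"rz":0,"tx":20,"ty":-20,"tz":0,"gripper":-1},{"rx":0,"ry":0,"rz":0,"tx":0,"ty":0,"tz":0,"gripper":-1},{"rx":0,"ry":0,"rz":0,"tx":0,"ty":0,"tz":0,"gripper":-1}])

```text
t: 1.73
ee_pos: [0.2288, 0.3875, 0.3247]
orientation: [-0.119, 0.15, 0.981, -0.018]
contact_force: [-0.3, 0.2, 0.4]
finger_gap: -0.0001
finger_force: 0.0
```

Run:
```python
from h import *
np.set_printoptions(precision=5,suppress=True)
s=state();print(s['t'],s['joint_positions'],s['ee_pos'],s['orientation'],s['contact_force'],s['finger_gap'])
```

```text
1.7333 [0.91552 0.22993 0.17141 1.66051 0.19026 1.20432] [0.22877 0.3875  0.32467] [-0.11868  0.14981  0.9814  -0.01799] [-0.33425  0.21181  0.44641] -0.00010656020356446175
```

Call:
servo_tool(deltas=[{"rx":0,"ry":-0.12,"rz":0,"tx":24,"ty":-23,"tz":0,"gripper":-1},{"rx":0,"ry":-0.12,"rz":0,"tx":24,"ty":-23,"tz":0,"gripper":-1},{"rx":0,"ry":0,"rz":-0.116,"tx":24,"ty":-23,"tz":0,"gripper":-1},{"rx":0,"ry":0,"rz":-0.116,"tx":24,"ty":-23,"tz":0,"gripper":-1},{"rx":0,"ry":0,"rz":-0.116,"tx":24,"ty":-23,"tz":0,"gripper":-1}])

```text
t: 2.15
ee_pos: [0.3468, 0.273, 0.3251]
orientation: [-0.0, 0.319, 0.948, 0.0]
contact_force: [0.2, 0.1, -0.1]
finger_gap: -0.0001
finger_force: 0.0
```

Call:
servo_tool(deltas=[{"rx":0,"ry":0,"rz":-0.116,"tx":24,"ty":-23,"tz":0,"gripper":-1},{"rx":0,"ry":0,"rz":-0.116,"tx":24,"ty":-23,"tz":-20,"gripper":-1},{"rx":0,"ry":0,"rz":0,"tx":20,"ty":-22,"tz":-25,"gripper":-1},{"rx":0,"ry":0,"rz":0,"tx":0,"ty":0,"tz":-30,"gripper":-1},{"rx":0,"ry":0,"rz":0,"tx":0,"ty":0,"tz":0,"gripper":-1}])

```text
t: 2.57
ee_pos: [0.4123, 0.2029, 0.244]
orientation: [-0.004, 0.426, 0.905, -0.005]
contact_force: [-1.2, 0.2, 0.9]
finger_gap: -0.0002
finger_force: 0.0
```

```bash
cat > look.py <<'E'
from h import *
np.set_printoptions(precision=4,suppress=True)
C=np.array([.438,.179]); Y=np.array([-.637,.771]); X=np.array([.771,.637])
def lever(c="side"):
    s=state(); im,d,P=cloud(c); z=P[...,2]; L=np.dstack([(P[...,:2]-C)@X,(P[...,:2]-C)@Y])
    # black paddle pixels by colour and height
    m=(im.max(-1)<70)&(z>.08)&(z<.113)&(abs(L[...,0])<.022)&(L[...,1]>-.06)&(L[...,1]<.09)
    y=L[...,1][m]; t=(s['ee_pos'][:2]-C)
    print(c,'pad px',m.sum(),'y pct',np.percentile(y,[2,10,50,90,98]) if m.sum() else '', 'tcp y,x',t@Y,t@X,s['ee_pos'][2])
    return im,P
if __name__=="__main__":
    s=state();print(s['t'],s['joint_positions'],s['ee_pos'],R.from_quat(s['orientation'][[1,2,3,0]]).as_matrix())
    a,_=lever("side"); b,_=lever("top"); w,_=lever("wrist")
    cv2.imwrite("pics/b.png",np.hstack([cv2.resize(a[150:330,200:380],(400,400)),cv2.resize(w,(400,300))[np.r_[0:300,[299]*100]]])[...,::-1])
E
python3 look.py
```

```text
2.5667 [ 0.457   0.1706 -0.0869  1.3255  0.0006  1.3381] [0.4123 0.2029 0.244 ] [[-0.6363  0.7713 -0.0112]
 [ 0.7714  0.6363 -0.0049]
 [ 0.0034 -0.0118 -0.9999]]
side pad px 199 y pct [-0.0259 -0.0247 -0.0229 -0.0212 -0.0204] tcp y,x 0.03484733131070035 -0.004601808785317052 0.24402223500923628
top pad px 0 y pct  tcp y,x 0.035307772369458104 -0.003286863224718481 0.24706301041641837
wrist pad px 322 y pct [-0.0138 -0.0135 -0.0129 -0.0123 -0.0121] tcp y,x 0.03536617329954077 -0.0016312539217488535 0.24948651808643596
```

View pics/b.png

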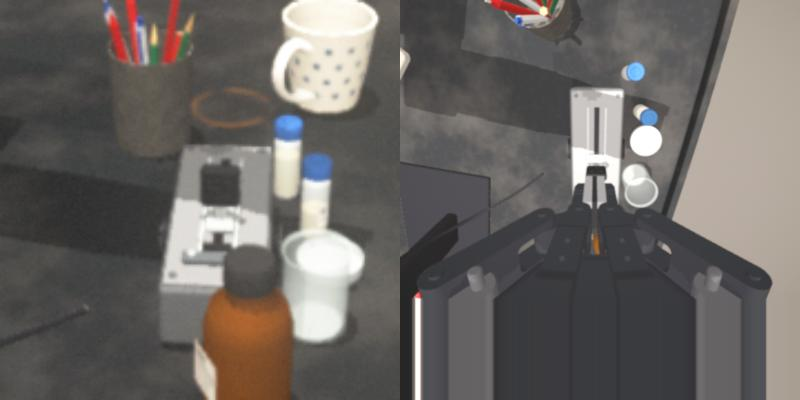

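Call:
servo_tool(deltas=[{"rx":0,"ry":0,"rz":0,"tx":0,"ty":0,"tz":-35,"gripper":-1},{"rx":0,"ry":0,"rz":0,"tx":0,"ty":0,"tz":-35,"gripper":-1},{"rx":0,"ry":0,"rz":0,"tx":0,"ty":0,"tz":-35,"gripper":-1},{"rx":0,"ry":0,"rz":0,"tx":0,"ty":0,"tz":-35,"gripper":-1},{"rx":0,"ry":0,"rz":0,"tx":0,"ty":0,"tz":-10,"gripper":-1}])

```text
t: 3.13
ee_pos: [0.4137, 0.2055, 0.0979]
orientation: [-0.001, 0.425, 0.905, -0.001]
contact_force: [-0.8, -0.5, -0.2]
finger_gap: -0.0001
finger_force: 0.0
```

Call:
servo_tool(deltas=[{"rx":0,"ry":0,"rz":0,"tx":5.1,"ty":-6.2,"tz":0,"gripper":-1},{"rx":0,"ry":0,"rz":0,"tx":5.1,"ty":-6.2,"tz":0,"gripper":-1},{"rx":0,"ry":0,"rz":0,"tx":3.8,"ty":-4.6,"tz":0,"gripper":-1},{"rx":0,"ry":0,"rz":0,"tx":1.9,"ty":-2.3,"tz":0,"gripper":-1},{"rx":0,"ry":0,"rz":0,"tx":0,"ty":0,"tz":0,"gripper":-1}])

```text
t: 3.55
ee_pos: [0.4336, 0.1855, 0.1022]
orientation: [0.001, 0.426, 0.905, 0.002]
contact_force: [-0.6, 0.5, -0.3]
finger_gap: -0.0
finger_force: 0.0
```

```bash
python3 look.py
```

```text
3.55 [ 0.4042  0.2994 -0.3147  0.9526 -0.0001  1.2852] [0.4336 0.1855 0.1022] [[-0.6364  0.7714  0.0039]
 [ 0.7714  0.6364  0.0016]
 [-0.0012  0.004  -1.    ]]
side pad px 270 y pct [-0.0257 -0.0246 -0.0226 -0.0203 -0.018 ] tcp y,x 0.007768574602969227 0.0007558432130904177 0.10218694953751183
top pad px 0 y pct  tcp y,x 0.008217089938527499 0.00027740328568546125 0.10179742176491988
wrist pad px 833 y pct [-0.0225 -0.018   0.014   0.018   0.0184] tcp y,x 0.008561778742266615 -0.00013142056353379877 0.10142213496247458
```

Call:
servo_tool(deltas=[{"rx":0,"ry":0,"rz":0,"tx":1.9,"ty":-2.3,"tz":0,"gripper":-1},{"rx":0,"ry":0,"rz":0,"tx":1.9,"ty":-2.3,"tz":0,"gripper":-1},{"rx":0,"ry":0,"rz":0,"tx":1.3,"ty":-1.55,"tz":0,"gripper":-1},{"rx":0,"ry":0,"rz":0,"tx":1.3,"ty":-1.55,"tz":0,"gripper":-1},{"rx":0,"ry":0,"rz":0,"tx":0.6,"ty":-0.8,"tz":0,"gripper":-1}])

```text
t: 4.12
ee_pos: [0.4383, 0.1771, 0.1003]
orientation: [-0.001, 0.426, 0.905, 0.0]
contact_force: [-2.0, 2.8, 1.0]
finger_gap: 0.0002
finger_force: 1.6
```

Call:
servo_tool(deltas=[{"rx":0,"ry":0,"rz":0,"tx":1,"ty":-1.2,"tz":0,"gripper":-1},{"rx":0,"ry":0,"rz":0,"tx":1,"ty":-1.2,"tz":0,"gripper":-1},{"rx":0,"ry":0,"rz":0,"tx":1,"ty":-1.2,"tz":0,"gripper":-1},{"rx":0,"ry":0,"rz":0,"tx":0,"ty":0,"tz":0,"gripper":-1},{"rx":0,"ry":0,"rz":0,"tx":0,"ty":0,"tz":0,"gripper":-1}])

```text
t: 4.53
ee_pos: [0.4402, 0.1748, 0.1003]
orientation: [-0.002, 0.425, 0.905, 0.001]
contact_force: [-4.4, 6.4, 3.4]
finger_gap: -0.0
finger_force: 3.9
```

```bash
python3 -c "
from look import *
lever('side');s=state();print(s['contact_force'],s['contact_force'][:2]@Y)"
```

```text
side pad px 270 y pct [-0.0295 -0.0283 -0.0266 -0.0245 -0.0216] tcp y,x -0.004666147385284492 -0.0009597855617194996 0.10033368556878525
[-3.6797  5.6392  3.3436] 6.691827364341895
```

Call:
servo_tool(deltas=[{"rx":0,"ry":0,"rz":0,"tx":0.9,"ty":-1.1,"tz":0,"gripper":-1},{"rx":0,"ry":0,"rz":0,"tx":0.9,"ty":-1.1,"tz":0,"gripper":-1},{"rx":0,"ry":0,"rz":0,"tx":0.9,"ty":-1.1,"tz":0,"gripper":-1},{"rx":0,"ry":0,"rz":0,"tx":0.9,"ty":-1.1,"tz":0,"gripper":-1},{"rx":0,"ry":0,"rz":0,"tx":0,"ty":0,"tz":0,"gripper":-1}])

```text
t: 5.0
ee_pos: [0.4457, 0.1684, 0.1003]
orientation: [0.001, 0.426, 0.905, -0.0]
contact_force: [-0.0, 0.5, 0.4]
finger_gap: -0.0
finger_force: 0.0
```

```bash
python3 -c "
from look import *
lever('side');s=state();print(s['contact_force'],s['contact_force'][:2]@Y)"
```

```text
side pad px 287 y pct [-0.0438 -0.0423 -0.0407 -0.0386 -0.0362] tcp y,x -0.013069789027938341 -0.0008733703124976155 0.1002538888490944
[-0.569  -0.3343 -0.7535] 0.10473431244678455
```

Call:
servo_tool(deltas=[{"rx":0,"ry":0,"rz":0,"tx":1.3,"ty":-1.5,"tz":0,"gripper":-1},{"rx":0,"ry":0,"rz":0,"tx":1.3,"ty":-1.5,"tz":0,"gripper":-1},{"rx":0,"ry":0,"rz":0,"tx":1.3,"ty":-1.5,"tz":0,"gripper":-1},{"rx":0,"ry":0,"rz":0,"tx":0,"ty":0,"tz":0,"gripper":-1},{"rx":0,"ry":0,"rz":0,"tx":0,"ty":0,"tz":0,"gripper":-1}])

```text
t: 5.47
ee_pos: [0.4491, 0.1642, 0.1003]
orientation: [-0.0, 0.426, 0.905, -0.0]
contact_force: [-0.0, 0.5, 0.2]
finger_gap: -0.0
finger_force: 0.1
```

```bash
python3 -c "
from look import *
lever('side');s=state();print(s['contact_force'],s['contact_force'][:2]@Y)"
```

```text
side pad px 290 y pct [-0.0435 -0.0426 -0.0406 -0.0385 -0.0344] tcp y,x -0.018471391835941285 -0.0008150772627240743 0.10025917728603133
[ 0.4124  0.1468 -0.1444] -0.14948289011937954
```

Call:
servo_tool(deltas=[{"rx":0,"ry":0,"rz":0,"tx":0.6,"ty":-0.8,"tz":0,"gripper":-1},{"rx":0,"ry":0,"rz":0,"tx":0.6,"ty":-0.8,"tz":0,"gripper":-1},{"rx":0,"ry":0,"rz":0,"tx":0,"ty":0,"tz":0,"gripper":-1},{"rx":0,"ry":0,"rz":0,"tx":0,"ty":0,"tz":0,"gripper":-1},{"rx":0,"ry":0,"rz":0,"tx":0,"ty":0,"tz":0,"gripper":-1}])

```text
t: 5.93
ee_pos: [0.4499, 0.1632, 0.1003]
orientation: [-0.0, 0.426, 0.905, 0.0]
contact_force: [-2.7, 3.4, 1.3]
finger_gap: 0.0002
finger_force: 2.0
```

Call:
servo_tool(deltas=[{"rx":0,"ry":0,"rz":0,"tx":-4,"ty":4.8,"tz":0,"gripper":-1},{"rx":0,"ry":0,"rz":0,"tx":-2.5,"ty":3,"tz":10,"gripper":-1},{"rx":0,"ry":0,"rz":0,"tx":0,"ty":0,"tz":35,"gripper":-1},{"rx":0,"ry":0,"rz":0,"tx":0,"ty":0,"tz":35,"gripper":-1},{"rx":0,"ry":0,"rz":0,"tx":0,"ty":0,"tz":0,"gripper":-1}])

```text
t: 6.35
ee_pos: [0.4478, 0.172, 0.1876]
orientation: [0.005, 0.426, 0.905, 0.004]
contact_force: [0.6, 0.2, 0.0]
finger_gap: -0.0001
finger_force: 0.0
```

Call:
servo_tool(deltas=[{"rx":0,"ry":0,"rz":0,"tx":19,"ty":-23,"tz":0,"gripper":-1},{"rx":0,"ry":0,"rz":0,"tx":17,"ty":-20.5,"tz":0,"gripper":-1},{"rx":0,"ry":0,"rz":0,"tx":0,"ty":0,"tz":0,"gripper":-1},{"rx":0,"ry":0,"rz":0,"tx":0,"ty":0,"tz":0,"gripper":-1},{"rx":0,"ry":0,"rz":0,"tx":0,"ty":0,"tz":0,"gripper":-1}])

```text
t: 6.77
ee_pos: [0.4796, 0.127, 0.1805]
orientation: [0.0, 0.426, 0.905, -0.0]
contact_force: [-0.5, 0.6, -1.2]
finger_gap: 0.0003
finger_force: 0.0
```

```bash
python3 look.py
```

```text
6.7667 [ 0.2591  0.2715 -0.127   1.1723 -0.0002  1.1394] [0.4796 0.127  0.1805] [[-0.6369  0.7709  0.    ]
 [ 0.7709  0.6369 -0.0002]
 [-0.0002 -0.0001 -1.    ]]
side pad px 270 y pct [-0.0437 -0.0427 -0.0407 -0.0386 -0.0363] tcp y,x -0.06653424099127805 -0.0010515955982661543 0.18053841745207838
top pad px 48 y pct [-0.0346 -0.033  -0.03   -0.028  -0.0279] tcp y,x -0.06615790602515761 -0.0010845860667024199 0.18043110458500447
wrist pad px 1055 y pct [-0.0407 -0.0394 -0.0339 -0.0307 -0.0303] tcp y,x -0.0659634041057246 -0.001018586023361287 0.18039456029407339
```

View pics/b.png

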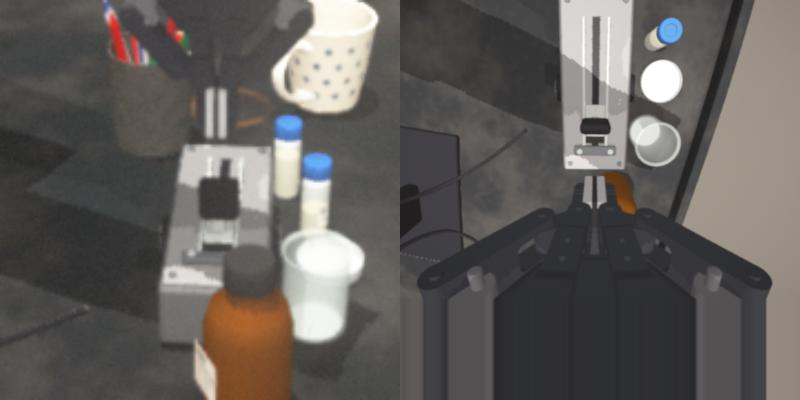

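Call:
servo_tool(deltas=[{"rx":0,"ry":0,"rz":0,"tx":0,"ty":0,"tz":-25,"gripper":-1},{"rx":0,"ry":0,"rz":0,"tx":0,"ty":0,"tz":-25,"gripper":-1},{"rx":0,"ry":0,"rz":0,"tx":0,"ty":0,"tz":-20,"gripper":-1},{"rx":0,"ry":0,"rz":0,"tx":0,"ty":0,"tz":-10,"gripper":-1},{"rx":0,"ry":0,"rz":0,"tx":0,"ty":0,"tz":0,"gripper":-1}])

```text
t: 7.33
ee_pos: [0.4775, 0.127, 0.098]
orientation: [-0.002, 0.425, 0.905, -0.002]
contact_force: [-0.6, 0.5, 0.2]
finger_gap: -0.0001
finger_force: 0.0
```

Call:
servo_tool(deltas=[{"rx":0,"ry":0,"rz":0,"tx":-2.5,"ty":3.1,"tz":0,"gripper":-1},{"rx":0,"ry":0,"rz":0,"tx":-2.5,"ty":3.1,"tz":0,"gripper":-1},{"rx":0,"ry":0,"rz":0,"tx":-1.9,"ty":2.3,"tz":0,"gripper":-1},{"rx":0,"ry":0,"rz":0,"tx":-0.6,"ty":0.8,"tz":0,"gripper":-1},{"rx":0,"ry":0,"rz":0,"tx":0,"ty":0,"tz":0,"gripper":-1}])

```text
t: 7.75
ee_pos: [0.4726, 0.1369, 0.1013]
orientation: [0.001, 0.426, 0.905, 0.001]
contact_force: [-0.3, 1.4, -0.5]
finger_gap: 0.0002
finger_force: 0.0
```

```bash
cat > s.py <<'E'
from look import *
s=state();print(s['t'],'F',s['contact_force']); lever('side'); lever('wrist')
E
python3 s.py
```

```text
7.75 F [-0.2632  1.4386 -0.4835]
side pad px 2 y pct [-0.0596 -0.058  -0.0503 -0.0427 -0.0411] tcp y,x -0.05448716709172495 -9.514296449749521e-05 0.10126722328086284
wrist pad px 3960 y pct [-0.0495 -0.049  -0.0333 -0.0306 -0.0302] tcp y,x -0.05466430351949676 -0.00021142950448624354 0.10107740877923202
```

Call:
servo_tool(deltas=[{"rx":0,"ry":0,"rz":0,"tx":-1.3,"ty":1.5,"tz":0,"gripper":-1},{"rx":0,"ry":0,"rz":0,"tx":-1.3,"ty":1.5,"tz":0,"gripper":-1},{"rx":0,"ry":0,"rz":0,"tx":-1.3,"ty":1.5,"tz":0,"gripper":-1},{"rx":0,"ry":0,"rz":0,"tx":-0.6,"ty":0.8,"tz":0,"gripper":-1},{"rx":0,"ry":0,"rz":0,"tx":-0.6,"ty":0.8,"tz":0,"gripper":-1}])

```text
t: 8.27
ee_pos: [0.4687, 0.1411, 0.1007]
orientation: [0.002, 0.426, 0.905, -0.001]
contact_force: [4.3, -6.7, -1.2]
finger_gap: -0.0002
finger_force: 3.8
```

Call:
servo_tool(deltas=[{"rx":0,"ry":0,"rz":0,"tx":-0.6,"ty":0.8,"tz":0,"gripper":-1},{"rx":0,"ry":0,"rz":0,"tx":-0.6,"ty":0.8,"tz":0,"gripper":-1},{"rx":0,"ry":0,"rz":0,"tx":-0.6,"ty":0.8,"tz":0,"gripper":-1},{"rx":0,"ry":0,"rz":0,"tx":0,"ty":0,"tz":0,"gripper":-1},{"rx":0,"ry":0,"rz":0,"tx":0,"ty":0,"tz":0,"gripper":-1}])

```text
t: 8.68
ee_pos: [0.4665, 0.1437, 0.1006]
orientation: [0.002, 0.426, 0.905, -0.001]
contact_force: [3.3, -4.7, -0.2]
finger_gap: -0.0001
finger_force: 2.7
```

```bash
python3 s.py
```

```text
8.6833 F [ 3.3148 -4.7121 -0.1664]
side pad px 10 y pct [-0.0523 -0.052  -0.0502 -0.0339 -0.0321] tcp y,x -0.04540169434246386 -0.0005105926419069068 0.1006139706714112
wrist pad px 3915 y pct [-0.0402 -0.0396 -0.0259 -0.0236 -0.0232] tcp y,x -0.045314932918207027 -0.0004987479433061839 0.10062560331308283
```

Travel ≈ 7 mm and force fading; a little more takes it over ridge 1.

Call:
servo_tool(deltas=[{"rx":0,"ry":0,"rz":0,"tx":-0.6,"ty":0.8,"tz":0,"gripper":-1},{"rx":0,"ry":0,"rz":0,"tx":-0.6,"ty":0.8,"tz":0,"gripper":-1},{"rx":0,"ry":0,"rz":0,"tx":0,"ty":0,"tz":0,"gripper":-1},{"rx":0,"ry":0,"rz":0,"tx":0,"ty":0,"tz":0,"gripper":-1}])

```text
t: 9.12
ee_pos: [0.4636, 0.1469, 0.1001]
orientation: [-0.001, 0.426, 0.905, 0.0]
contact_force: [-0.2, 0.7, -0.2]
finger_gap: 0.0002
finger_force: 0.0
```

```bash
python3 s.py
```

```text
9.1167 F [-0.206   0.6955 -0.1641]
side pad px 4 y pct [-0.0489 -0.0486 -0.0476 -0.0464 -0.0462] tcp y,x -0.04110741853918856 -0.0007195518221624446 0.10011975322727933
wrist pad px 3998 y pct [-0.0361 -0.0356 -0.0158 -0.0127 -0.0122] tcp y,x -0.04116819094173001 -0.0007317837938121408 0.10009805845480944
```

Call:
servo_tool(deltas=[{"rx":0,"ry":0,"rz":0,"tx":-2.2,"ty":2.7,"tz":0,"gripper":-1},{"rx":0,"ry":0,"rz":0,"tx":-1.9,"ty":2.3,"tz":0,"gripper":-1},{"rx":0,"ry":0,"rz":0,"tx":-1.3,"ty":1.5,"tz":0,"gripper":-1},{"rx":0,"ry":0,"rz":0,"tx":-1.3,"ty":1.5,"tz":0,"gripper":-1},{"rx":0,"ry":0,"rz":0,"tx":-0.6,"ty":0.8,"tz":0,"gripper":-1}])

```text
t: 9.63
ee_pos: [0.4576, 0.1544, 0.1003]
orientation: [0.002, 0.426, 0.905, -0.001]
contact_force: [3.7, -5.9, -2.1]
finger_gap: -0.0001
finger_force: 3.4
```

Call:
servo_tool(deltas=[{"rx":0,"ry":0,"rz":0,"tx":-0.6,"ty":0.8,"tz":0,"gripper":-1},{"rx":0,"ry":0,"rz":0,"tx":-0.6,"ty":0.8,"tz":0,"gripper":-1},{"rx":0,"ry":0,"rz":0,"tx":-0.6,"ty":0.8,"tz":0,"gripper":-1},{"rx":0,"ry":0,"rz":0,"tx":0,"ty":0,"tz":0,"gripper":-1},{"rx":0,"ry":0,"rz":0,"tx":0,"ty":0,"tz":0,"gripper":-1}])

```text
t: 10.05
ee_pos: [0.4563, 0.1561, 0.1003]
orientation: [0.002, 0.426, 0.904, -0.001]
contact_force: [4.6, -6.4, -1.7]
finger_gap: -0.0003
finger_force: 3.9
```

```bash
python3 s.py
```

```text
10.05 F [ 4.6074 -6.423  -1.7126]
side pad px 1 y pct [-0.0185 -0.0185 -0.0185 -0.0185 -0.0185] tcp y,x -0.02932935374075451 -0.0005045518405466052 0.10033402787195667
wrist pad px 3905 y pct [-0.0242 -0.0236 -0.01   -0.0077 -0.0073] tcp y,x -0.029342732587760656 -0.0005242122108350782 0.10032911295538155
```

Call:
servo_tool(deltas=[{"rx":0,"ry":0,"rz":0,"tx":-0.6,"ty":0.8,"tz":0,"gripper":-1},{"rx":0,"ry":0,"rz":0,"tx":-0.6,"ty":0.8,"tz":0,"gripper":-1},{"rx":0,"ry":0,"rz":0,"tx":-0.6,"ty":0.8,"tz":0,"gripper":-1},{"rx":0,"ry":0,"rz":0,"tx":-0.6,"ty":0.8,"tz":0,"gripper":-1},{"rx":0,"ry":0,"rz":0,"tx":0,"ty":0,"tz":0,"gripper":-1}])

```text
t: 10.57
ee_pos: [0.4521, 0.1614, 0.1003]
orientation: [-0.001, 0.426, 0.905, 0.0]
contact_force: [-0.1, -0.5, -0.0]
finger_gap: -0.0001
finger_force: 0.0
```

```bash
python3 s.py
```

```text
10.5667 F [-0.1397 -0.4529 -0.0325]
side pad px 0 y pct  tcp y,x -0.02253991982483379 -0.0002935920585464165 0.10027823335282662
wrist pad px 3990 y pct [-0.0176 -0.017   0.0022  0.0054  0.0057] tcp y,x -0.022651978513128203 -0.00021132145771757434 0.10032173364468379
```

Call:
servo_tool(deltas=[{"rx":0,"ry":0,"rz":0,"tx":-2.2,"ty":2.7,"tz":0,"gripper":-1},{"rx":0,"ry":0,"rz":0,"tx":-1.9,"ty":2.3,"tz":0,"gripper":-1},{"rx":0,"ry":0,"rz":0,"tx":-1.3,"ty":1.5,"tz":0,"gripper":-1},{"rx":0,"ry":0,"rz":0,"tx":-1.3,"ty":1.5,"tz":0,"gripper":-1},{"rx":0,"ry":0,"rz":0,"tx":-0.6,"ty":0.8,"tz":0,"gripper":-1}])

```text
t: 11.08
ee_pos: [0.4463, 0.1688, 0.1004]
orientation: [0.002, 0.426, 0.905, -0.001]
contact_force: [4.9, -5.6, -1.6]
finger_gap: 0.0004
finger_force: 3.6
```

Call:
servo_tool(deltas=[{"rx":0,"ry":0,"rz":0,"tx":-0.6,"ty":0.8,"tz":0,"gripper":-1},{"rx":0,"ry":0,"rz":0,"tx":-0.6,"ty":0.8,"tz":0,"gripper":-1},{"rx":0,"ry":0,"rz":0,"tx":-0.6,"ty":0.8,"tz":0,"gripper":-1},{"rx":0,"ry":0,"rz":0,"tx":0,"ty":0,"tz":0,"gripper":-1},{"rx":0,"ry":0,"rz":0,"tx":0,"ty":0,"tz":0,"gripper":-1}])

```text
t: 11.5
ee_pos: [0.4448, 0.1706, 0.1004]
orientation: [0.002, 0.426, 0.905, -0.001]
contact_force: [4.0, -6.6, -2.6]
finger_gap: 0.0003
finger_force: 3.8
```

```bash
python3 s.py
```

```text
11.5 F [ 3.951  -6.5789 -2.6148]
side pad px 9 y pct [-0.0199 -0.0193 -0.016   0.002   0.0021] tcp y,x -0.010841062085300921 -0.00011773669485038406 0.10044194324945147
wrist pad px 3912 y pct [-0.0057 -0.0051  0.0085  0.0108  0.0111] tcp y,x -0.010875502574610344 -0.00013442137631304238 0.10040811688855572
```

Call:
servo_tool(deltas=[{"rx":0,"ry":0,"rz":0,"tx":-0.6,"ty":0.8,"tz":0,"gripper":-1},{"rx":0,"ry":0,"rz":0,"tx":-0.6,"ty":0.8,"tz":0,"gripper":-1},{"rx":0,"ry":0,"rz":0,"tx":-0.6,"ty":0.8,"tz":0,"gripper":-1},{"rx":0,"ry":0,"rz":0,"tx":-0.4,"ty":0.5,"tz":0,"gripper":-1},{"rx":0,"ry":0,"rz":0,"tx":0,"ty":0,"tz":0,"gripper":-1}])

```text
t: 12.02
ee_pos: [0.4409, 0.1755, 0.1003]
orientation: [-0.001, 0.426, 0.905, 0.0]
contact_force: [0.2, -0.2, 0.3]
finger_gap: -0.0001
finger_force: 0.0
```

```bash
python3 s.py
```

```text
12.0167 F [ 0.1517 -0.1938  0.3087]
side pad px 0 y pct  tcp y,x -0.0045403610745191544 -3.8217954280759126e-05 0.10026671786953938
wrist pad px 4014 y pct [0.0004 0.0009 0.0202 0.0234 0.0237] tcp y,x -0.0046373671518510655 -9.836450923722886e-07 0.100269432875671
```

Call:
servo_tool(deltas=[{"rx":0,"ry":0,"rz":0,"tx":4,"ty":-4.8,"tz":0,"gripper":-1},{"rx":0,"ry":0,"rz":0,"tx":4,"ty":-4.8,"tz":0,"gripper":-1},{"rx":0,"ry":0,"rz":0,"tx":0,"ty":0,"tz":20,"gripper":-1},{"rx":0,"ry":0,"rz":0,"tx":0,"ty":0,"tz":40,"gripper":-1},{"rx":0,"ry":0,"rz":0,"tx":0,"ty":0,"tz":40,"gripper":-1}])

```text
t: 12.53
ee_pos: [0.4483, 0.1643, 0.2]
orientation: [-0.002, 0.426, 0.905, -0.002]
contact_force: [0.7, 1.0, 0.2]
finger_gap: 0.0001
finger_force: 0.0
```

Call:
servo_tool(deltas=[{"rx":0,"ry":0,"rz":0,"tx":0,"ty":0,"tz":20,"gripper":-1},{"rx":0,"ry":0,"rz":0,"tx":0,"ty":0,"tz":0,"gripper":-1},{"rx":0,"ry":0,"rz":0,"tx":0,"ty":0,"tz":0,"gripper":-1},{"rx":0,"ry":0,"rz":0,"tx":0,"ty":0,"tz":0,"gripper":-1}])

```text
t: 12.87
ee_pos: [0.449, 0.1649, 0.2194]
orientation: [-0.0, 0.426, 0.905, -0.001]
contact_force: [-0.7, -0.0, -1.0]
finger_gap: 0.0001
finger_force: 0.0
```

```bash
python3 look.py
```

```text
12.8667 [ 0.3519  0.2123 -0.0999  1.26   -0.      1.2322] [0.449  0.1649 0.2194] [[-0.637   0.7709 -0.0013]
 [ 0.7709  0.637  -0.0005]
 [ 0.0004 -0.0013 -1.    ]]
side pad px 253 y pct [0.0103 0.0117 0.0135 0.016  0.0203] tcp y,x -0.01791485395133882 -0.0004986237220236944 0.21943488193116198
top pad px 0 y pct  tcp y,x -0.017677190561427483 -0.0008796848251884353 0.2188156661261437
wrist pad px 667 y pct [0.0133 0.0142 0.0191 0.0232 0.0237] tcp y,x -0.017548192907360267 -0.0009974538223490436 0.21858081393463652
```

View pics/b.png

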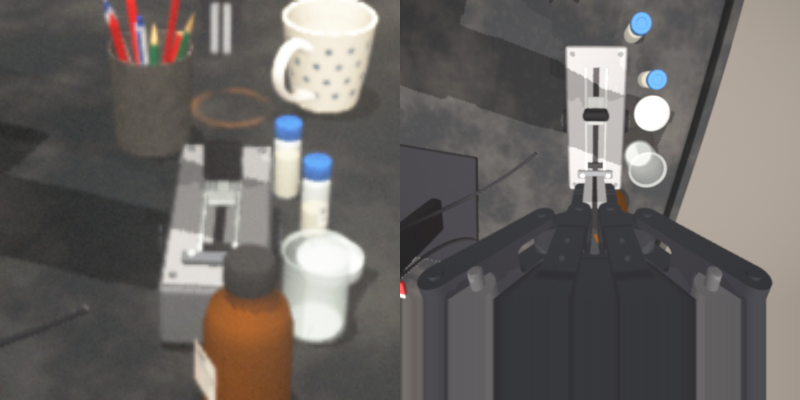

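The side view (left) shows the paddle's home face at y = +13.5 mm, which puts travel at about 54 mm. All the bystanders stand where they were, and the finger is clear of everything.

```bash
python3 -c "
from station import env
print(env.hand_in())"
```

```text
the job is handed in; nothing more can be done
None
```

The lever was pushed home onto its buffer, then back three clicks; it rests in the third notch (about 54 mm by camera), let go, with the loose items where they were, and the job was handed in at about 13 s (no verdict came back).

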